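# Index a blood-spot card under the bench punch and hold it down

## Task

The next disc is due from the blood-spot card in the white carrier. Take the carrier by its rib, slide it card end first along the channel of the bench punch until the middle spot is under the punch tip and the carrier drops onto the locating pin hidden beneath it, then press it fully down against the spring table. Finish while still holding the carrier pressed down for the punch stroke (do not let go); never touch the punch tip, and leave the things standing nearby where they are.

Things in the scene. Friction and masses are not known exactly. Their poses are not given: they have to be found in the camera images.
- carrier: Loose white plastic card carrier, 0.15 to 0.25 kg: a plate 185 x 60 x 12 mm with a card on top at one end and a grip rib at the other. Origin on its flat underside, on the centre line; x points to the card end (plate x = -100 to +85 mm, y = -30 to +30), z up. Highest point of the card end z = 14.5 mm. Seated right, it has the same x, y and yaw as punch.
- spot (a point): Centre of the middle blood spot, the one to punch: carrier x = 48, y = 0, z = 13 mm. The card has three 16 mm printed circles in a row on the centre line: x = 26 (empty), x = 48 (whole, filled spot) and x = 70 mm (filled spot with a hole already punched in it, nearest the card end).
- rib (a point): Centre of the top of the grip rib: carrier x = -78, y = 0, z = 45.5 mm. The rib is 36 mm long along the carrier's x (x = -96 to -60), 14 mm wide in y and stands from the plate's top (z = 12) to z = 45.5 mm.
- index_hole (a point): Mouth of the middle index hole in the carrier's underside: carrier x = -22, y = 0, z = 0; it belongs on the pin. Holes like it, for the other two spots, lie at x = -44 and x = 0 (each 70 mm behind its spot). Blind, 10 mm diameter, 10 mm deep, mouth chamfered to 13 mm.
- punch: Fixed grey bench card punch, base 262 x 104 x 24 mm high, 154 mm high at the back. Origin on the worktop below the channel; x points from the open feeding end to the column, z up. Head: over the channel from x = +23 mm on, underside at z = 94 mm; column from x = +115 mm.
- tip (a point): Lower end of the fixed punch tip, hanging from the head: punch x = 48, y = 0, z = 66 mm. The carrier has to be slid in low from the feeding end to pass beneath it.
- pin (a point): Top of the fixed locating pin: punch x = -22, y = 0, z = 39 mm; 8 mm diameter, top tapered to 5 mm. It stands through the table, 5 mm above it while the table is up. The carrier covers it, rides above it while sliding in (underside at z = 39 mm or more), and drops 5 mm on to the table when an index hole is over it.
- table (a joint): Spring table of the punch, metres pressed down: 0 = up (top at z = 34 mm), 0.004 = fully down on its stop (top at z = 30 mm). It starts to move at about 4 N and reaches the stop at about 10 N, carrier's weight included; it stays up under the carrier alone and springs back when released.
- punch_tip: The steel punch tip in its sleeve, 18 mm diameter and 5.6 mm at its lower end, fixed to the head; origin at its lower end. Not to be touched.
- channel (a point): Middle of the channel's mouth on the table top: punch x = -37, y = 0, z = 34 mm. Two fixed cheeks, tops at z = 45 mm, stand 63 mm apart (1.5 mm play each side of the carrier) from here to x = +75 mm and flare out in front of here to x = -57 mm. The table (60 mm wide) reaches from x = -94 to +82 mm, also under the rib of the seated carrier.
- oil: Bystander: small bottle of immersion oil behind the microscope, 26 mm diameter, 55 mm high, origin under its centre.
- sample_cup: Bystander: sample cup with red screw lid, 62 mm diameter, 67 mm high, origin under its centre.
- petri: Bystander: petri dish, 59 mm diameter, 12 mm high, origin under its centre.

How it is judged (in metres and radians):
At the end, for the whole second after the job is handed in: Middle index hole on the pin (within 2.5 mm, pin at least 7 mm in), middle spot within 3 mm of below the tip, carrier level (0.05 rad) and in line with the channel (0.06 rad), at rest; the fingers still press it so that the spring table is down by more than 3 of its 4 mm (value of joint table above 0.003 m and horizontal distance between spot and tip below 0.003 m and horizontal distance between index_hole and pin below 0.0025 m and z of index_hole in the frame of pin below -0.007 m and angle between the x axis of carrier and the x axis of punch, either way round below 0.06 rad and angle between carrier's own z axis and vertical below 0.05 rad and contact force between the fingers and carrier above 2 N and linear speed of carrier below 0.02 m/s); the arm keeps its last pose, push and grip.
It fails at once if The punch tip is touched (contact force between punch_tip and anything else above 1 N).
It fails at once if The sample cup, petri dish or oil bottle is moved by more than 20 mm (distance of any of sample_cup, petri, oil from where it was at the start of the episode above 0.02 m).
It also fails if it takes over 48 s, if anything falls off the work surface, if the arm or the gripper's body presses on something with over 40 N, if the wrist force passes 120 N, or if a joint passes its speed limit or range.

## Robot

A 6-joint arm with a two-finger parallel gripper is mounted at the origin on a cart in front of the work surface, level with it; the furniture and walls round the work are solid. World frame = base frame: x ahead of the robot, y to its left, z up, the work surface at z = 0. Lengths are in m, angles in degrees, forces in N, time in s.
With the tool pointing down it reaches from about 0.375 to 0.75 m from the base axis. Payload 9 kg.
Tool frame: the origin (TCP) lies where the fingers leave the gripper's body, on its centre line; the fingertips stand 73 mm ahead of it and the grasp point (between the pads) lies 54 mm ahead of it (robot.tip_reach is the distance from the TCP to the fingertips, in m); z points along the fingers, y is the direction in which the jaws open and shut (so a half turn about z gives the same grasp; the last joint's range is limited). The gripper opens to 85 mm and grips with 20 to 120 N. Pads are 22 mm wide; open, the fingers measure 114 mm over their backs; the gripper's body (76 mm by 85 mm) begins 54 mm behind the grasp point. The pads swing forward as they close: fully open they stand 13 mm farther back than shut.
Start: joints at [52.271, 5.964, 5.575, 89.605, 0, 77.527], TCP at [0.256, 0.543, 0.304] pointing down, gripper open.
Joint ranges: [-171.21, 171.21], [-48.23, 106.86], [-62.78, 66.21], [-105.2, 120.99], [-86.42, 89.51], [-180, 180]. Speed limits (degrees/s): [127.2, 127.2, 147.25, 180, 180, 180].

## Interface

Orientations are given as [roll, pitch, yaw] about the fixed x, y, z axes, in that order (R = Rz(yaw) Ry(pitch) Rx(roll)).
In Python, from plant import robot gives the robot as it stands. Calls block until the motion is done:
- robot.move_pose(position, orientation): joint-space move of the TCP to a pose.
- robot.line_to(position, vel=0.15, rotation=None, guard=None): straight line of the TCP; rotation=None keeps the orientation; vel is the mean speed in m/s. With guard (N) it stops when the force on the tool has changed by that much, and returns True; else False.
- robot.goto_joints(angles): joint-space move.
- robot.set_gripper(opening): finger opening in m; the grip force is fixed at half the most; returns when the fingers have stopped.
- robot.pause(seconds).
- robot.ik(position, orientation): joint angles nearest the present ones, or None.
- robot.observe(): the state.
- robot.grab_frame(name): name is "scene" or "top" or "wrist"; returns the picture (420x560x3 uint8, blue, green, red); there is no depth.
- robot.get_calibration(name): a dict with "vertical_fov" (degrees; the focal length in pixels is half the picture's height over the tangent of half this angle, whatever the lens; pixels are square), "cx", "cy" (the principal point, pixels), "rvec" (rotation vector, rad) and "tvec" (3), from world to camera coordinates, as OpenCV has them. Camera axes: x right, y down, z forward; pixel columns grow to the right and rows downward; lengths in m; the calibration is good to about 2 mm. A picture is of the moment at which its call begins: read the wrist's pose just before it. get_calibration takes no time and is no camera call; for the wrist camera it gives the pose at the moment of the call.
A pose or a line that the arm cannot do raises robot.IKError and nothing moves.
- robot.job_done(): hands the job in, once; it reports no verdict.
The state is a dict: "time": time; "q": joint angles; "qvel": joint speeds; "joint_torque": joint torques, N m; "tool_pos": TCP position; "tcp_rot": TCP orientation; "ft_force": force on the tool from outside, world axes, zero at the start; "torque": the same for the moment, N m; "gripper_width": finger opening in m.
Only numpy, scipy, OpenCV 4.12 (cv2) and the standard library are available. Lean on these libraries where they do the work, as an engineer would, in place of code of your own. Each camera call takes 0.05 s, during which the arm holds its last target.

## Working session

There is one attempt and no reset: what is moved stays moved. The work goes in short steps, each a Python script; the robot and the scene stay as the last script left them, time stands still between calls to the robot, and variables do not carry over. Pictures are saved under pics/ and viewed, and the job is handed in when it is done.

```bash
mkdir -p pics; ls; python3 - <<'E'
from plant import robot
import cv2
for n in ["scene","top","wrist"]:
    c=robot.get_calibration(n); print(n,c)
    cv2.imwrite(f"pics/{n}0.png",robot.grab_frame(n))
o=robot.observe();print(o)
E
```

```text
pics
scene {'vertical_fov': 47.69605256438122, 'cx': 274.63220704341506, 'cy': 210.69748174182317, 'rvec': array([ 1.87612896, -1.01729141,  0.59419981]), 'tvec': array([-0.57710954,  0.16183307,  0.68975042])}
top {'vertical_fov': 57.975793049103046, 'cx': 278.0227229407961, 'cy': 205.14272486668267, 'rvec': array([ 2.1789527 , -2.138099  ,  0.20943922]), 'tvec': array([-0.37946406,  0.47808179,  0.81615169])}
wrist {'vertical_fov': 60.85569675071893, 'cx': 278.3064100427138, 'cy': 215.12553432744662, 'rvec': array([-2.41194081, -1.53108002, -0.25054875]), 'tvec': array([-0.59943272, -0.04215731,  0.38012215])}
{'time': 0.15, 'q': array([ 5.22694136e+01,  5.99138651e+00,  5.53909472e+00,  8.96057988e+01,
       -1.38719062e-04,  7.75272245e+01]), 'qvel': array([-0.01009496,  0.00359694,  0.2215796 , -0.03229611,  0.05128258,
       -0.00988027]), 'joint_torque': array([ 2.76420367e-03, -5.57354558e+01,  5.04009104e+01,  1.24921309e-02,
       -3.24780249e-04, -2.19851597e-05]), 'tool_pos': array([0.25589013, 0.54249944, 0.30331181]), 'tcp_rot': array([-1.79943250e+02, -1.24107138e-02,  1.54742183e+02]), 'ft_force': array([-0.56047808, -0.21638041, -0.30014817]), 'torque': array([-0.03708456, -0.06828628, -0.00094839]), 'gripper_width': 0.08504684504318837}
```

View pics/scene0.png

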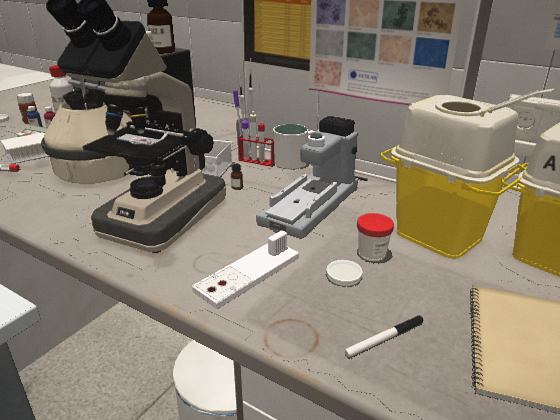

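View pics/top0.png

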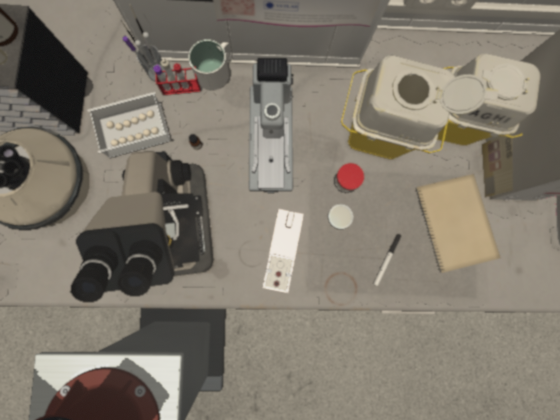

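View pics/wrist0.png

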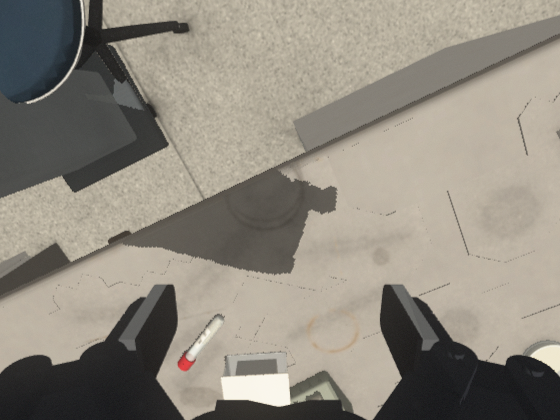

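The top view shows the punch at about (270,130), with its open end toward the robot. The carrier's card end also points toward the robot (spots at about (277,283), rib at about (290,220)), so it needs roughly a half turn. Next I'll get rough poses, then look closely with the wrist camera.

```bash
cat > h.py <<'E'
import numpy as np, cv2
def K(c,h=420):
    f=h/2/np.tan(np.radians(c['vertical_fov'])/2)
    return np.array([[f,0,c['cx']],[0,f,c['cy']],[0,0,1.]])
def back(c,uv,z):
    uv=np.atleast_2d(uv).astype(float); R,_=cv2.Rodrigues(c['rvec']); k=K(c)
    d=(R.T@np.linalg.inv(k)@np.c_[uv,np.ones(len(uv))].T).T
    C=-R.T@np.asarray(c['tvec']).ravel()
    return C+d*((z-C[2])/d[:,2])[:,None]
def proj(c,P):
    return cv2.projectPoints(np.atleast_2d(P).astype(float),np.asarray(c['rvec']),np.asarray(c['tvec']),K(c),None)[0][:,0]
E
python3 - <<'E'
from plant import robot
from h import *
c=robot.get_calibration("top")
im=cv2.imread("pics/top0.png")
cv2.imwrite("pics/topcrop.png",cv2.resize(im[50:300,190:400],None,fx=2.4,fy=2.4,interpolation=cv2.INTER_CUBIC))
print(back(c,[[277,283],[278,270]],.013), back(c,[290,220],.0455),back(c,[[250,188],[292,188]],.024),back(c,[[350,178]],.067),back(c,[[341,217]],.012),back(c,[196,142],.055))
E
```

```text
[[ 0.31025748 -0.37205437  0.013     ]
 [ 0.33953779 -0.37387573  0.013     ]] [[ 0.45169657 -0.3979116   0.0455    ]] [[ 0.52747213 -0.30500319  0.024     ]
 [ 0.52982779 -0.40330001  0.024     ]] [[ 0.54717144 -0.53084411  0.067     ]] [[ 0.4652184  -0.52092153  0.012     ]] [[ 0.62524816 -0.18033991  0.055     ]]
```

View pics/topcrop.png

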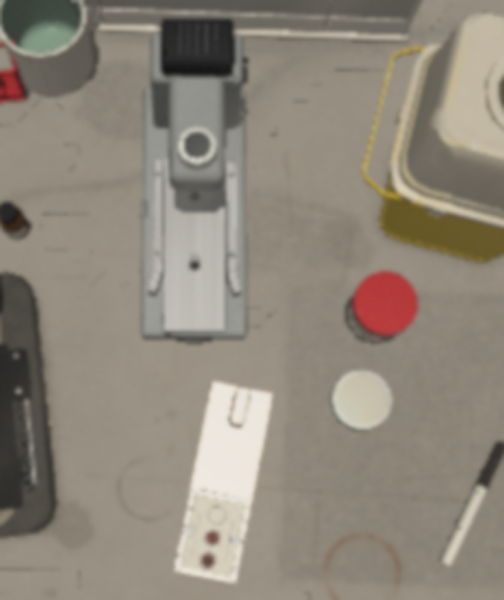

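```bash
python3 - <<'E'
from plant import robot
from h import *
ct=robot.get_calibration("top");cs=robot.get_calibration("scene")
def P(c):
    R,_=cv2.Rodrigues(c['rvec']);return K(c)@np.c_[R,np.asarray(c['tvec']).ravel()]
for c in(ct,cs):
    R,_=cv2.Rodrigues(c['rvec']);print(-R.T@np.asarray(c['tvec']).ravel())
for a,b in [((88,285),(60,12)),((88,285),(88,10)),((138,270),(88,10)),((138,270),(60,12))]:
    X=cv2.triangulatePoints(P(ct),P(cs),np.array(a,float).reshape(2,1),np.array(b,float).reshape(2,1));X=(X[:3]/X[3]).T
    print(X,proj(ct,X),proj(cs,X))
print(back(ct,[[90,285],[210,270],[210,165],[130,155]],.35), back(ct,[[210,270],[210,165]],.02))
# camera relative tool
cw=robot.get_calibration("wrist");o=robot.observe()
from scipy.spatial.transform import Rotation as Ro
R,_=cv2.Rodrigues(cw['rvec']);C=-R.T@cw['tvec'];T=Ro.from_euler('xyz',o['tcp_rot'],degrees=True).as_matrix()
print("cam in tool",T.T@(C-o['tool_pos']),"fwd",T.T@R.T[:,2],"right",T.T@R.T[:,0])
# ik candidates
for r,z in [(.25,.5),(.2,.5),(.25,.6),(.3,.5),(.3,.55),(.375,.45)]:
  for yaw in (-90,90):
    b=np.radians(52); print(r,z,yaw,robot.ik([r*np.cos(b),r*np.sin(b),z],[180,0,154.7]))
E
```

```text
[ 0.35234353 -0.33815023  0.89452066]
[-0.12211069 -0.77133703  0.47447778]
[[ 0.32143668 -0.11651518  0.39412295]] [[ 87.24565147 285.95502866]] [[60.68292559 12.06594686]]
[[ 0.33967598 -0.13213463  0.39799786]] [[ 99.73474032 271.61427367]] [[77.99106798  8.53272737]]
[[ 0.33369193 -0.17338917  0.39877304]] [[132.1491992  276.91470512]] [[93.24827092 10.11129665]]
[[ 0.3147628  -0.16096331  0.39796305]] [[121.24908538 292.02055565]] [[75.97176746 11.57872683]]
[[ 0.32005321 -0.10058812  0.35      ]
 [ 0.34297797 -0.26445698  0.35      ]
 [ 0.49489386 -0.25788843  0.35      ]
 [ 0.50684134 -0.14109842  0.35      ]] [[ 0.3373021  -0.2197961   0.02      ]
 [ 0.58128473 -0.20924676  0.02      ]]
cam in tool [ 0.0819724  -0.00049073 -0.07041782] fwd [-0.31917205  0.00139312  0.94769577] right [ 0.00123504  0.99999868 -0.00105406]
0.25 0.5 -90 None
0.25 0.5 90 None
0.2 0.5 -90 None
0.2 0.5 90 None
0.25 0.6 -90 None
0.25 0.6 90 None
0.3 0.5 -90 [ 26.40544772 -35.27242572  -7.36405389 117.90837183   0.
  51.70544772]
0.3 0.5 90 [ 26.40544772 -35.27242572  -7.36405389 117.90837183   0.
  51.70544772]
0.3 0.55 -90 None
0.3 0.55 90 None
0.375 0.45 -90 [ 31.78157371 -27.09008773  -8.00725619 109.08283154   0.
  57.08157371]
0.375 0.45 90 [ 31.78157371 -27.09008773  -8.00725619 109.08283154   0.
  57.08157371]
```

```bash
python3 - <<'E'
from plant import robot
import numpy as np
for r in (.3,.35,.4,.45,.5,.55,.6):
  b=np.radians(64.7); best=None
  for z in np.arange(.4,.9,.02):
    q=robot.ik([r*np.cos(b),r*np.sin(b),z],[180,0,154.7])
    if q is not None: best=(z,q)
  print(r,best)
print(robot.ik([.45,-.40,.35],[180,0,90]),robot.ik([.45,-.40,.35],[180,0,-90]),robot.ik([.45,-.40,.35],[180,0,0]),robot.ik([.45,-.40,.35],[180,0,180]))
E
```

```text
0.3 (np.float64(0.5200000000000001), array([ 39.10544772, -33.39692535,  -3.77522649, 119.62169886,
         0.        ,  64.40544772]))
0.35 (np.float64(0.5600000000000002), array([ 42.9667609 , -21.78862406,   8.89755607, 120.68618013,
         0.        ,  68.2667609 ]))
0.4 (np.float64(0.5600000000000002), array([ 45.7949987 , -13.99211533,  14.92146847, 118.91358379,
         0.        ,  71.0949987 ]))
0.45 (np.float64(0.5800000000000002), array([ 47.96174324,  -3.69067225,  26.56608724, 120.25675949,
         0.        ,  73.26174324]))
0.5 (np.float64(0.5800000000000002), array([ 49.67740172,   5.23811858,  35.58463207, 120.34651349,
         0.        ,  74.97740172]))
0.55 (np.float64(0.5600000000000002), array([ 51.07086281,  12.55909635,  41.2318331 , 118.67273675,
         0.        ,  76.37086281]))
0.6 (np.float64(0.5400000000000001), array([ 52.22579829,  21.0308213 ,  49.0092682 , 117.9784469 ,
         0.        ,  77.52579829]))
[-54.06396187   7.28613172  11.80402224  94.51789052   0.
  35.93603813] [ -54.06396187    7.28613172   11.80402224   94.51789052    0.
 -144.06396187] [-54.06396187   7.28613172  11.80402224  94.51789052   0.
 125.93603813] [-54.06396187   7.28613172  11.80402224  94.51789052   0.
 -54.06396187]
```

```bash
python3 - <<'E'
from plant import robot
from h import *
q=robot.observe()['q']
robot.goto_joints([52,-3.7,26.5,120,0,77.5]); print(robot.observe()['tool_pos'],robot.observe()['time'])
robot.goto_joints([-54,-3.7,26.5,120,0,137]); print(robot.observe()['tool_pos'],robot.observe()['time'])
robot.move_pose([.47,-.38,.40],[180,0,-5])
robot.pause(.3)
o=robot.observe();c=robot.get_calibration("wrist");im=robot.grab_frame("wrist")
print(o['tool_pos'],o['tcp_rot'],o['time'])
import pickle;pickle.dump(c,open("w1.pkl","wb"));cv2.imwrite("pics/w1.png",im)
cv2.imwrite("pics/w1b.png",cv2.resize(im,(800,600),interpolation=cv2.INTER_CUBIC))
E
```

```text
[0.16466869 0.42116753 0.57809315] 1.35
[ 0.35939571 -0.27315398  0.57967127] 3.9083
[ 0.46990729 -0.3799881   0.40128604] [ 1.79918576e+02 -7.44616784e-02 -5.00840966e+00] 5.1417
```

View pics/w1b.png

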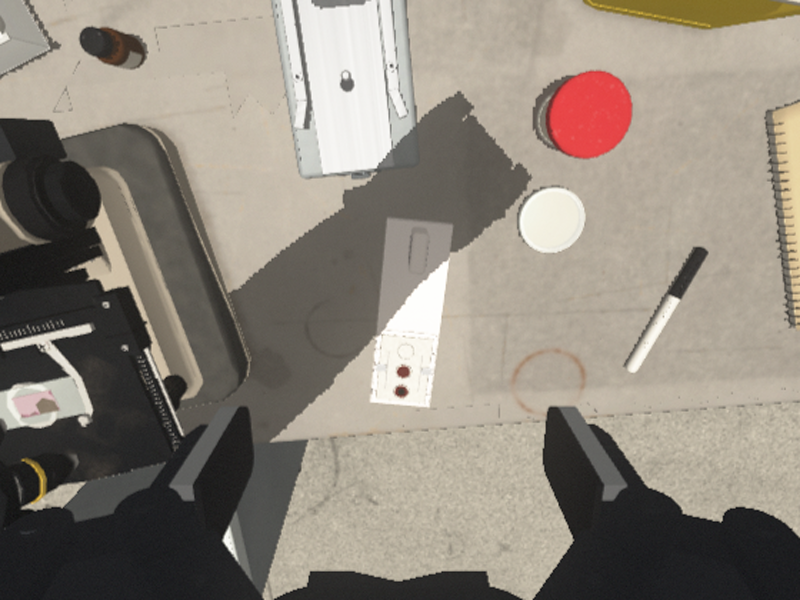

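```bash
python3 - <<'E'
from h import *
im=cv2.imread("pics/w1.png")
a=cv2.resize(im[145:293,240:340],None,fx=4,fy=4,interpolation=cv2.INTER_CUBIC)
b=cv2.resize(im[0:130,185:300],None,fx=4,fy=4,interpolation=cv2.INTER_CUBIC)
out=np.zeros((600,800,3),np.uint8)
out[:a.shape[0],:a.shape[1]]=np.clip(a.astype(float)*1.0,0,255);h=b[:600,:400];out[:h.shape[0],400:400+h.shape[1]]=h
cv2.imwrite("pics/w1c.png",out)
E
```

```text
(no output)
```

View pics/w1c.png

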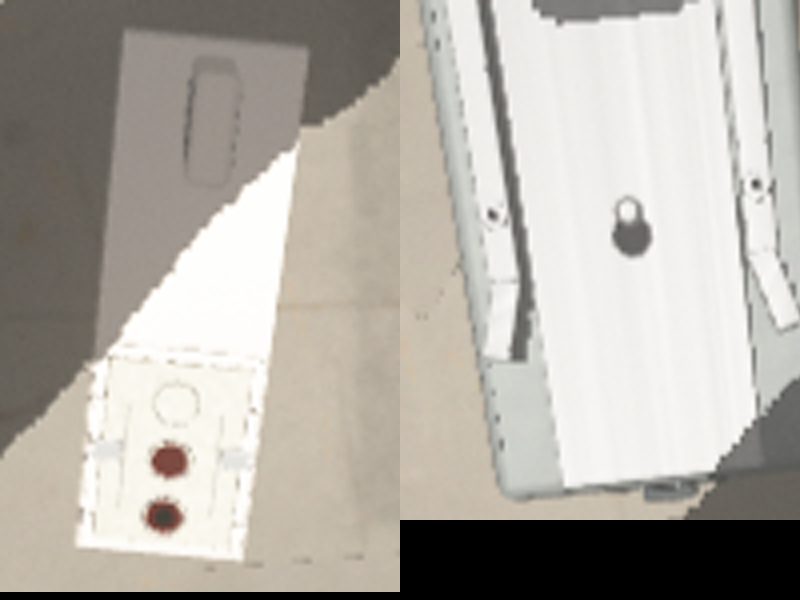

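```bash
cat >> h.py <<'E'
from scipy.optimize import least_squares
def tf(p,X):
    c,s=np.cos(p[2]),np.sin(p[2]); X=np.atleast_2d(X)
    return np.c_[p[0]+c*X[:,0]-s*X[:,1],p[1]+s*X[:,0]+c*X[:,1],X[:,2]]
def fit(cals,uvs,Xs,p0):
    f=lambda p:np.concatenate([(proj(c,tf(p,X))-u).ravel() for c,u,X in zip(cals,uvs,Xs)])
    r=least_squares(f,p0,loss='soft_l1'); return r.x,f(r.x).reshape(-1,2)
E
python3 - <<'E'
from h import *
import pickle
c=pickle.load(open("w1.pkl","rb"))
# crop px->orig
ca=lambda p:(np.array(p,float)+.5)/4-.5+[240,145]
cb=lambda p:(np.array(p,float)-[400,0]+.5)/4-.5+[185,0]
X=np.array([[-100,-30,12],[-100,30,12],[85,30,12],[85,-30,12],[26,0,13],[48,0,13],[70,0,13]])/1e3
u=ca([[124,30],[308,47],[242,560],[77,546],[177,404],[169,461],[163,516]])
p,r=fit([c],[u],[X],[.38,-.38,2.95]);print("carrier",p,np.degrees(p[2]));print(r.round(2))
Xp=np.array([[-22,0,39],[-94,-30,34],[-94,30,34],[-37,31.5,45],[-37,-31.5,45]])/1e3
u2=cb([[628,204],[760,466],[565,488],[518,277],[750,250]])
pp,r=fit([c],[u2],[Xp],[.6,-.35,0]);print("punch",pp,np.degrees(pp[2]));print(r.round(2))
pickle.dump((p,pp),open("poses.pkl","wb"))
im=cv2.imread("pics/w1.png")
def dr(P,pose,col):
    q=proj(c,tf(pose,np.array(P)/1e3));q=((q+.5)*2-.5).astype(int);cv2.polylines(big,[q.reshape(-1,1,2)],True,col,1)
big=cv2.resize(im,None,fx=2,fy=2,interpolation=cv2.INTER_CUBIC)
dr([[-100,-30,12],[-100,30,12],[85,30,12],[85,-30,12]],p,(0,0,255))
dr([[-96,-7,45.5],[-96,7,45.5],[-60,7,45.5],[-60,-7,45.5]],p,(0,255,0))
dr([[-94,-30,34],[-94,30,34],[82,30,34],[82,-30,34]],pp,(0,0,255))
dr([[-37,-31.5,45],[75,-31.5,45]],pp,(255,0,0));dr([[-37,31.5,45],[75,31.5,45]],pp,(255,0,0))
dr([[-20,0,39],[-22,2,39],[-24,0,39],[-22,-2,39]],pp,(0,0,255))
dr([[130,-52,24],[-132,-52,24],[-132,52,24],[130,52,24]],pp,(0,255,255))
dr([[130,-52,24],[-100,-52,24],[-100,52,24],[130,52,24]],pp,(0,255,255))
cv2.imwrite("pics/ov1.png",big[0:600,300:760])
E
```

```text
carrier [ 0.37917229 -0.3828609   2.95851135] 169.51021384049352
[[-0.28  0.64]
 [ 0.16  0.91]
 [-0.02 -0.43]
 [-0.02 -0.48]
 [-0.21 -0.3 ]
 [ 0.21 -0.27]
 [ 0.17 -0.12]]
punch [ 0.62289147 -0.35087398  0.01718928] 0.9848733546054356
[[ 0.01  0.92]
 [ 0.87 -0.65]
 [-0.67 -0.74]
 [ 0.62 -0.02]
 [-0.82  0.37]]
```

View pics/ov1.png

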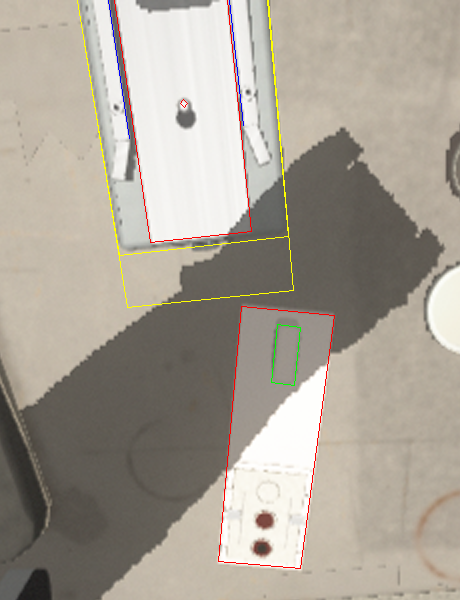

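```bash
python3 - <<'E'
from plant import robot
from h import *
import pickle
robot.move_pose([.60,-.352,.30],[180,0,-5]);robot.pause(.3)
c=robot.get_calibration("wrist");im=robot.grab_frame("wrist");print(robot.observe()['time'])
pickle.dump(c,open("w2.pkl","wb"));cv2.imwrite("pics/w2.png",im)
cv2.imwrite("pics/w2b.png",cv2.resize(im[:300,130:430],None,fx=2,fy=2,interpolation=cv2.INTER_CUBIC))
E
```

```text
6.25
```

View pics/w2b.png

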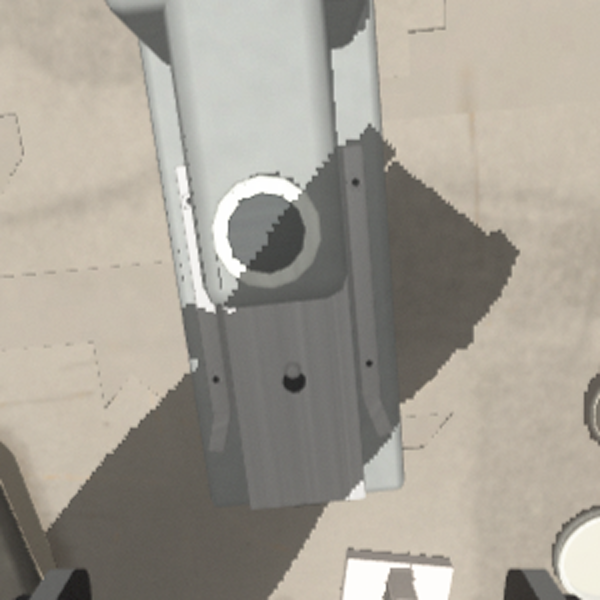

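```bash
python3 - <<'E'
from h import *
im=cv2.imread("pics/w2.png")
a=cv2.resize(im[140:260,225:340],None,fx=5,fy=5,interpolation=cv2.INTER_CUBIC).astype(float)
a=255*(a/255)**.7
cv2.imwrite("pics/w2c.png",a.clip(0,255).astype(np.uint8))
E
```

```text
(no output)
```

View pics/w2c.png

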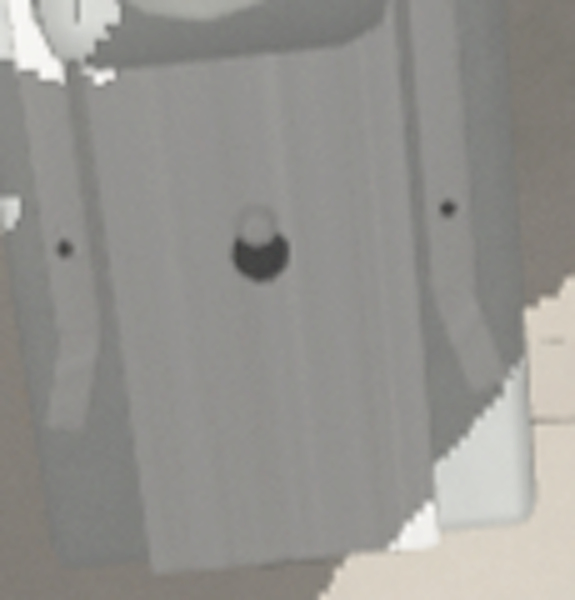

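```bash
python3 - <<'E'
from h import *
import pickle
c1=pickle.load(open("w1.pkl","rb"));c2=pickle.load(open("w2.pkl","rb"));p,_=pickle.load(open("poses.pkl","rb"))
cb=lambda q:(np.array(q,float)-[400,0]+.5)/4-.5+[185,0]
cc=lambda q:(np.array(q,float)+.5)/5-.5+[225,140]
Xp=np.array([[-22,0,39],[-94,-30,34],[-94,30,34],[-37,31.5,45],[-37,-31.5,45]])/1e3
u1=cb([[628,204],[760,466],[565,488],[518,277],[750,250]])
u2=cc([[257,222],[438,545],[152,573],[97,335],[433,290]])
pa,r=fit([c2],[u2],[Xp],[.6,-.35,0]);print("w2",pa,np.degrees(pa[2]));print(r.round(2))
pb,r=fit([c1,c2],[u1,u2],[Xp,Xp],[.6,-.35,0]);print("both",pb,np.degrees(pb[2]));print(r.round(2))
pickle.dump((p,pa),open("poses.pkl","wb"))
im=cv2.imread("pics/w2.png");big=cv2.resize(im,None,fx=4,fy=4,interpolation=cv2.INTER_CUBIC)
def dr(P,pose,col,cl=True):
    q=proj(c2,tf(pose,np.array(P)/1e3));q=((q+.5)*4-.5).round().astype(int);cv2.polylines(big,[q.reshape(-1,1,2)],cl,col,1)
for pose,col in((pa,(0,0,255)),):
  dr([[-94,-30,34],[-94,30,34],[82,30,34],[82,-30,34]],pose,col)
  for s in(1,-1): dr([[-37,31.5*s,45],[75,31.5*s,45]],pose,(255,0,0),False)
  dr([[-22+4*np.cos(t),4*np.sin(t),39] for t in np.linspace(0,6.28,20)],pose,(0,255,0))
  dr([[130,52,24],[-100,52,24],[-100,-52,24],[130,-52,24]],pose,(0,255,255),False)
  for z in(94,110): dr([[23,40,z],[23,-40,z]],pose,(255,0,255),False)
cv2.imwrite("pics/ov2.png",big[450:1050,800:1440])
print("carrier in w1",p)
E
```

```text
w2 [ 0.62272407 -0.35046488  0.02500776] 1.4328390662268136
[[-0.29  0.82]
 [ 0.5  -0.32]
 [-0.11  0.05]
 [ 0.71 -1.48]
 [-0.77  0.41]]
both [ 0.62282295 -0.35067168  0.02139406] 1.2257892844384677
[[-0.08  0.99]
 [ 1.02 -0.72]
 [-0.48 -0.59]
 [ 0.6   0.18]
 [-0.87  0.31]
 [-0.17  0.71]
 [ 0.37 -0.29]
 [-0.26 -0.11]
 [ 0.76 -1.69]
 [-0.69  0.42]]
carrier in w1 [ 0.37917229 -0.3828609   2.95851135]
```

View pics/ov2.png

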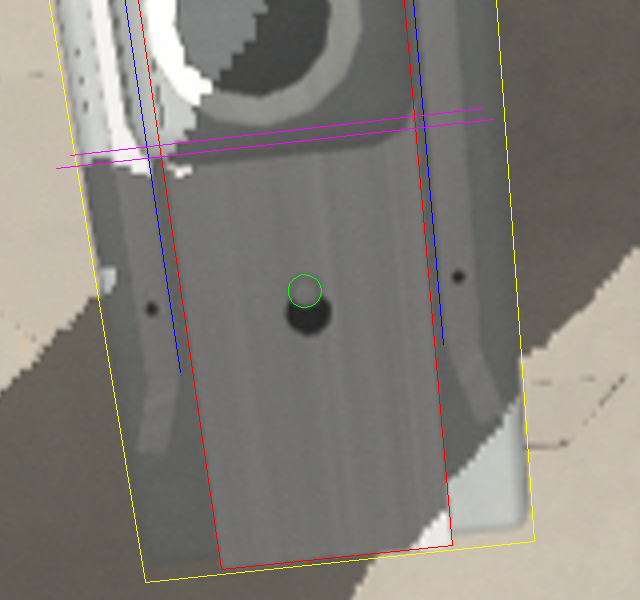

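```bash
python3 - <<'E'
from plant import robot
from h import *
import pickle
p,_=pickle.load(open("poses.pkl","rb"))
R=tf(p,[-.078,0,0])[0]; yaw=np.degrees(p[2])-180; print(R,yaw)
robot.move_pose([R[0],R[1],.20],[180,0,yaw])
g=robot.line_to([R[0],R[1],.090],vel=.1,guard=8); o=robot.observe(); print(g,o['tool_pos'],o['ft_force'])
if not g:
    robot.set_gripper(0.0); robot.pause(.2); o=robot.observe(); print(o['gripper_width'],o['ft_force'],o['time'])
    cv2.imwrite("pics/g1.png",robot.grab_frame("wrist")); cv2.imwrite("pics/g1s.png",robot.grab_frame("scene"))
E
```

```text
[ 0.4558687  -0.39706159  0.        ] -10.48978615950648
False [ 0.45620491 -0.39752017  0.09086938] [0.70003757 0.32975339 0.20009528]
0.01287644770193013 [0.11800001 0.29181285 2.65848818] 9.1
```

View pics/g1.png

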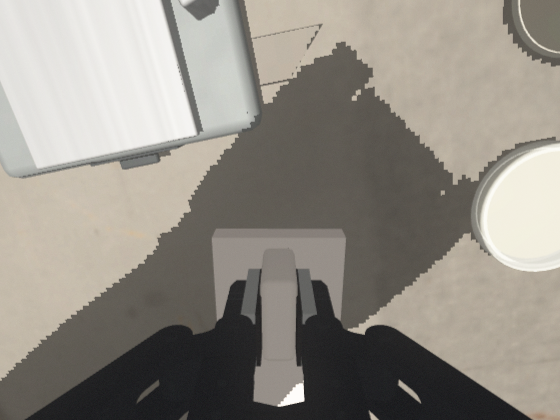

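View pics/g1s.png

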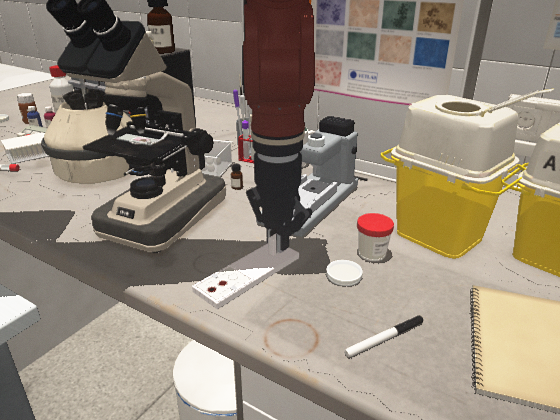

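```bash
python3 - <<'E'
from plant import robot
from h import *
import pickle
R=robot.observe()['tool_pos']
robot.line_to([R[0],R[1],.30],vel=.25)
o=robot.observe();print(o['ft_force'],o['gripper_width'])
robot.move_pose([.395,-.37,.30],[180,0,-178.7])
robot.pause(.3)
o=robot.observe();print(o['tool_pos'],o['tcp_rot'],o['q'],o['time'],o['gripper_width'])
c=robot.get_calibration("wrist");im=robot.grab_frame("wrist");pickle.dump((c,o),open("w3.pkl","wb"))
cv2.imwrite("pics/w3.png",im);cv2.imwrite("pics/w3s.png",robot.grab_frame("scene"))
E
```

```text
[-0.9935117  -0.09502201 -2.28707876] 0.012980717962261737
[ 0.39500502 -0.36999106  0.29999422] [-1.79999422e+02 -1.44618835e-03 -1.78702288e+02] [-5.69810616e+01 -4.36497640e+00 -5.25203658e+00  8.91132085e+01
 -1.53409705e-03 -5.82787740e+01] 13.3583 0.013048369795915412
```

View pics/w3.png

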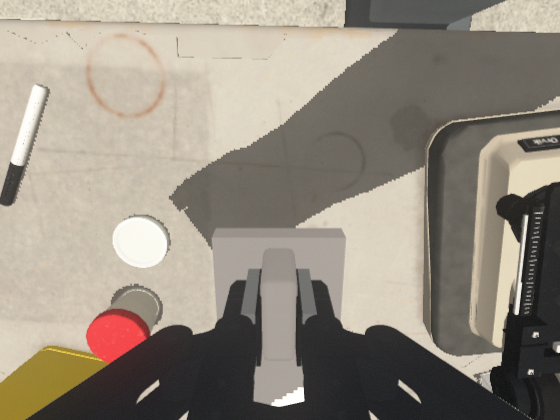

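View pics/w3s.png

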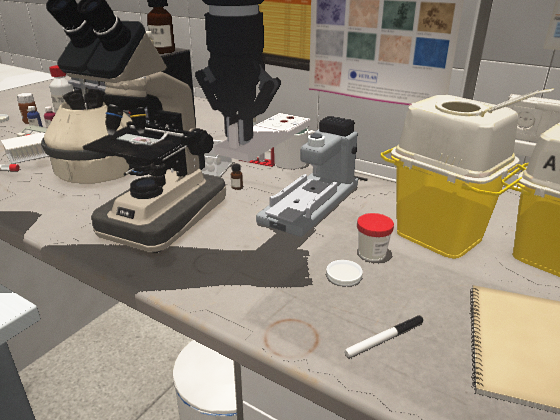

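```bash
python3 - <<'E'
from h import *
import pickle
c,o=pickle.load(open("w3.pkl","rb"))
from scipy.spatial.transform import Rotation as Ro
T=Ro.from_euler('xyz',o['tcp_rot'],degrees=True).as_matrix()
f=lambda P:(T.T@(P-o['tool_pos']).T).T
# predicted pixels for nominal: carrier heading opposite tool x; tool z down. carrier (x,y,z)-> tool
def pred(X,dx=0,dz=.0909):
    X=np.atleast_2d(X)/1e3; t=np.c_[-(X[:,0]+.078)-dx,X[:,1],dz-X[:,2]]
    return proj(c,(T@t.T).T+o['tool_pos'])
print(pred([[-100,-30,12],[-100,30,12],[-100,-30,0],[-100,30,0],[-96,-7,45.5],[-96,7,45.5],[48,0,13]]).round(1))
im=cv2.imread("pics/w3.png");b=cv2.resize(im[215:275,200:360],None,fx=5,fy=5,interpolation=cv2.INTER_CUBIC).astype(float)
b=255*(b/255)**.6
cv2.imwrite("pics/w3c.png",b.astype(np.uint8))
s=cv2.imread("pics/w3s.png");cv2.imwrite("pics/w3sc.png",cv2.resize(s[80:220,190:360],None,fx=4,fy=4,interpolation=cv2.INTER_CUBIC))
E
```

```text
[[212.3 235.8]
 [345.8 235.9]
 [216.6 226.4]
 [341.3 226.5]
 [260.1 280.5]
 [298.5 280.5]
 [278.6 473.9]]
```

View pics/w3c.png

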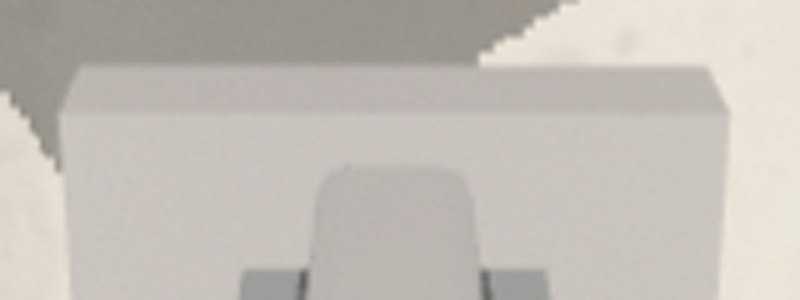

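View pics/w3sc.png

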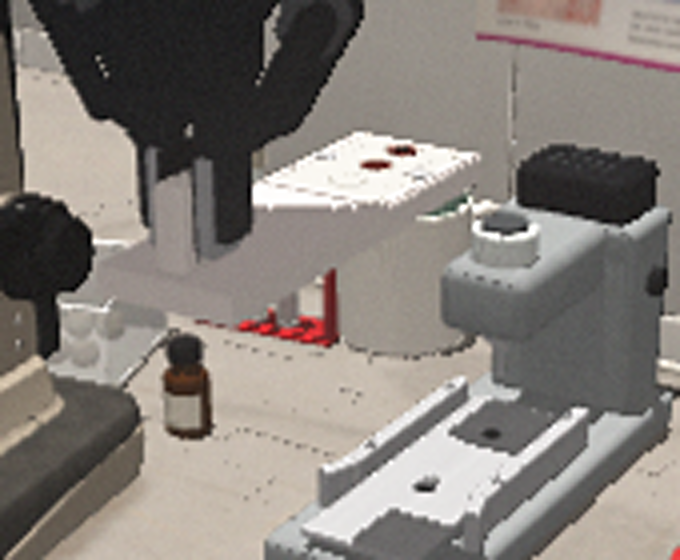

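```bash
python3 - <<'E'
from plant import robot
from h import *
import pickle
c,o=pickle.load(open("w3.pkl","rb")); cs=robot.get_calibration("scene")
from scipy.spatial.transform import Rotation as Ro
T=Ro.from_euler('xyz',o['tcp_rot'],degrees=True).as_matrix()
X=np.array([[48,0,13],[70,0,13],[85,-30,12],[85,30,12],[-100,-30,12]])/1e3
for tilt in (0,1,-1):
    a=np.radians(tilt); dx=X[:,0]+.0788; z=X[:,2]-.0909
    t=np.c_[-dx*np.cos(a),X[:,1],-z-dx*np.sin(a)]
    print(tilt,proj(cs,(T@t.T).T+o['tool_pos']).round(1).tolist())
# scene camera check on punch: table near corners, pin, cheek
print(proj(cs,tf([.623,-.3505,.0225],np.array([[-22,0,39],[-94,30,34],[-94,-30,34],[-57,-38,45]])/1e3)).round(1))
E
```

```text
0 [[283.6, 121.0], [290.3, 117.4], [310.2, 118.5], [279.8, 112.9], [247.6, 154.3]]
1 [[283.7, 119.7], [290.4, 115.9], [310.2, 116.9], [279.8, 111.3], [247.6, 154.5]]
-1 [[283.6, 122.3], [290.3, 118.9], [310.1, 120.2], [279.8, 114.5], [247.6, 154.0]]
[[297.6 198. ]
 [265.1 211.4]
 [292.5 219.7]
 [306.  207.4]]
```

```bash
cat >> h.py <<'E'
PU=[.623,-.3505,np.radians(1.3)]
def tcp(x,z,y=0): # carrier origin at punch x,y; underside z
    w=tf(PU,[x-.0788,y,0])[0]; return [w[0],w[1],z+.0909]
E
python3 - <<'E'
from plant import robot
from h import *
robot.line_to(tcp(-.16,.12),vel=.2)
robot.line_to(tcp(-.16,.0415),vel=.12)
f0=robot.observe()['ft_force'];print(f0,robot.observe()['time'])
for x in(-.13,-.10,-.07,-.045):
    g=robot.line_to(tcp(x,.0415),vel=.06,guard=10);o=robot.observe();print(x,g,(o['ft_force']-f0).round(2),o['tool_pos'].round(4),o['time'])
    if g:break
cv2.imwrite("pics/i1.png",robot.grab_frame("scene"));cv2.imwrite("pics/i1t.png",robot.grab_frame("top"))
s=cv2.imread("pics/i1.png");cv2.imwrite("pics/i1c.png",cv2.resize(s[110:250,230:400],None,fx=4,fy=4,interpolation=cv2.INTER_CUBIC))
E
```

```text
[-0.04317915  0.49501501 -1.89192376] 14.8667
-0.13 False [ 0.28 -0.06 -1.28] [ 0.4143 -0.355   0.1322] 15.5167
-0.1 False [ 0.18  1.14 -1.57] [ 0.4443 -0.3544  0.1323] 16.1667
-0.07 False [-0.4  -0.43  0.05] [ 0.4743 -0.3537  0.1322] 16.8167
-0.045 False [ 0.3  -0.31 -0.69] [ 0.4994 -0.3532  0.1322] 17.3833
```

View pics/i1c.png

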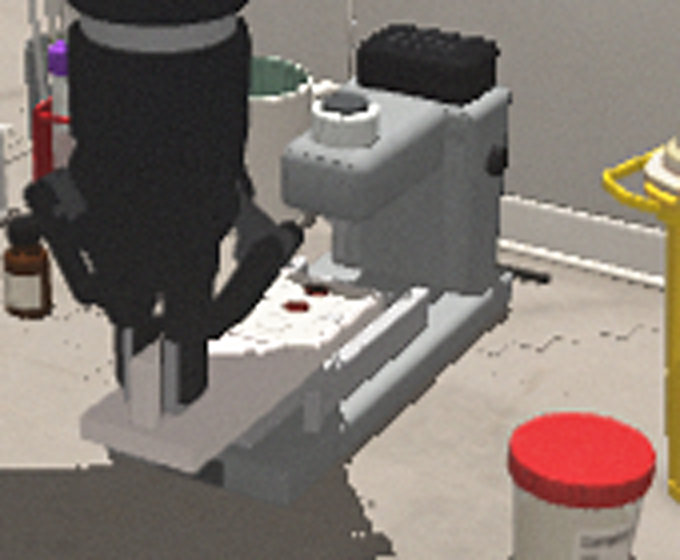

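```bash
python3 - <<'E'
from plant import robot
from h import *
f0=robot.observe()['ft_force']
for x in(-.02,0):
    g=robot.line_to(tcp(x,.0415),vel=.05,guard=10);robot.pause(.1);o=robot.observe();print(x,g,(o['ft_force']-f0).round(2),o['tool_pos'].round(4))
    if g:break
else:
  robot.pause(.2);f0=robot.observe()['ft_force'];print(f0)
  for z in (.0395,.038,.0365,.035):
    g=robot.line_to(tcp(0,z),vel=.02,guard=6);robot.pause(.1);o=robot.observe();print(z,g,(o['ft_force']-f0).round(2),o['tool_pos'].round(4),o['time'])
    if g:break
cv2.imwrite("pics/i2.png",robot.grab_frame("scene"))
s=cv2.imread("pics/i2.png");cv2.imwrite("pics/i2c.png",cv2.resize(s[110:250,230:400],None,fx=4,fy=4,interpolation=cv2.INTER_CUBIC))
E
```

```text
-0.02 False [-0.91 -0.77 -0.18] [ 0.5241 -0.3527  0.1323]
0 False [-0.13 -0.1   0.85] [ 0.5441 -0.3522  0.1323]
[-0.16605232  0.31386361 -3.10901313]
0.0395 False [ 0.83 -0.57  0.43] [ 0.5442 -0.3523  0.1304] 19.4333
0.038 False [-0.04  0.41  0.85] [ 0.5442 -0.3523  0.1289] 19.7833
0.0365 False [-0.59 -0.24  0.21] [ 0.5442 -0.3523  0.1273] 20.1333
0.035 False [ 0.71 -0.03  1.23] [ 0.5442 -0.3523  0.1258] 20.4833
```

View pics/i2c.png

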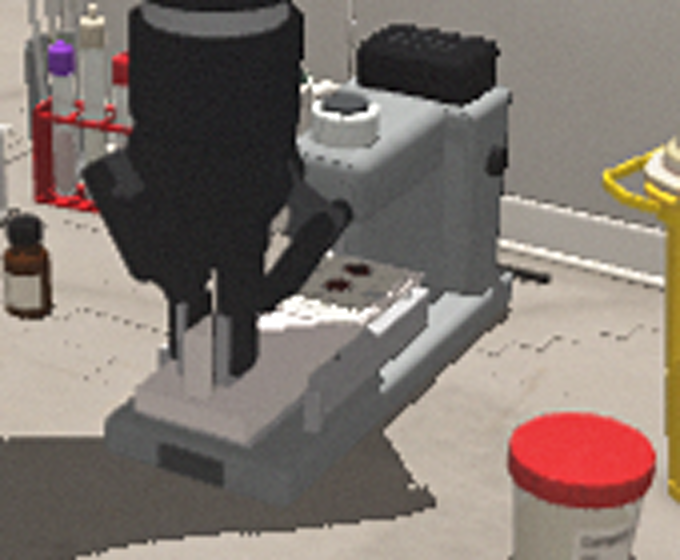

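```bash
python3 - <<'E'
from plant import robot
from h import *
f0=np.array([-.1,.2,-2.5])
for z in (.034,.033,.032,.031,.030,.029,.028,.027,.026):
    robot.line_to(tcp(0,z),vel=.01);robot.pause(.15);o=robot.observe();f=(o['ft_force']-f0)
    print(z,f.round(2),(o['tool_pos'][2]-.0909).round(4),o['torque'].round(2),o['time'])
    if f[2]>20:break
E
```

```text
0.034 [ 0.54 -0.97  0.46] 0.034 [-0.04  0.22  0.02] 20.9333
0.033 [-0.37 -0.66  3.63] 0.0333 [0.09 0.13 0.04] 21.3333
0.032 [-0.84 -0.15  6.69] 0.0323 [0.07 0.12 0.01] 21.7333
0.031 [-0.97 -0.74  7.7 ] 0.0312 [0.02 0.17 0.  ] 22.1333
0.03 [-0.41 -0.15  8.45] 0.0303 [0.11 0.28 0.04] 22.5333
0.029 [-2.15  0.13 10.35] 0.0295 [0.2  0.35 0.02] 22.9333
0.028 [-4.47  2.53 14.7 ] 0.0292 [0.54 0.78 0.08] 23.3333
0.027 [-7.5   4.35 21.4 ] 0.0291 [0.99 1.37 0.05] 23.7333
```

```bash
python3 - <<'E'
from plant import robot
from h import *
robot.line_to(tcp(0,.0277),vel=.01);robot.pause(.3)
o=robot.observe();print(o['tool_pos'],o['tcp_rot'],o['ft_force'],o['gripper_width'],o['time'])
c=robot.get_calibration("wrist");w=robot.grab_frame("wrist");cs=robot.get_calibration("scene");s=robot.grab_frame("scene")
cv2.imwrite("pics/f_w.png",w)
big=cv2.resize(s[110:250,230:400],None,fx=4,fy=4,interpolation=cv2.INTER_CUBIC)
cv2.imwrite("pics/f_s.png",big)
w2=tf(PU,np.array([[48,0,43],[70,0,43],[85,-30,42],[-100,-30,42],[-100,30,42]])/1e3)
print("scene pred (crop)",((proj(cs,w2)-[230,110]+.5)*4).round(1).tolist())
print("wrist pred",proj(c,w2).round(1).tolist())
E
```

```text
[ 0.54433441 -0.35242589  0.12006048] [-1.79956983e+02  2.43580666e-02 -1.78695607e+02] [-5.13114262  2.73438041 13.76910213] 0.013070038005903856 24.2833
scene pred (crop) [[338.4, 294.4], [357.8, 279.0], [421.3, 283.0], [245.5, 431.4], [135.5, 398.2]]
wrist pred [[278.9, 476.1], [278.8, 502.4], [229.9, 517.5], [212.5, 237.9], [346.4, 238.0]]
```

View pics/f_s.png

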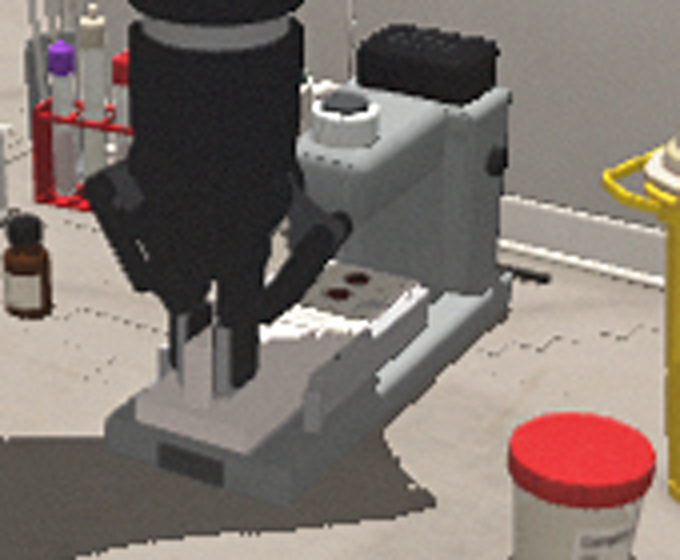

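View pics/f_w.png

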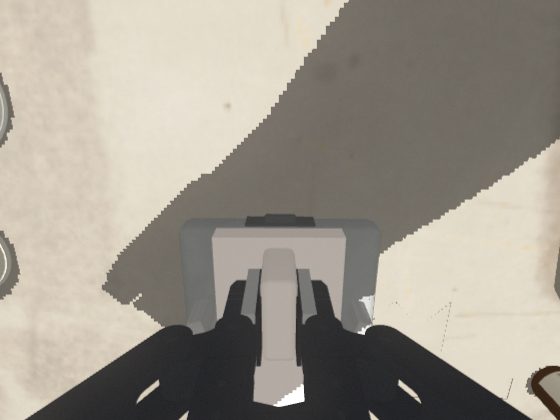

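```bash
python3 - <<'E'
from plant import robot
robot.job_done()
o=robot.observe();print(o['tool_pos'],o['ft_force'],o['gripper_width'],o['time'])
E
```

```text
the job is handed in; nothing more can be done
the job is handed in; nothing more can be done
```

I gripped the carrier by its rib, lifted it, turned it about half a turn clear of the microscope and cup, and slid it low along the channel without hitting anything. I lowered it onto the pin, pressed it down, and handed in at about 24 s while still holding it. No verdict was reported.

**Last checks:**
- **On the pin:** the underside passed z = 39 mm with no contact force, so the middle index hole went over the pin.
- **Pressed down:** the push rose from about 4 N to about 10 N over the spring travel, then climbed steeply at the stop. It was about 14–16 N down at hand-in.
- **Position:** in the scene picture, both spots were within 1 pixel (of the 4x enlarged crop) of where they should be for a seated carrier. The wrist picture showed the carrier in line with the channel, with no slip in the grip.
- **Bystanders:** the path kept clear of the cup, dish and bottle. In the last pictures the cup and bottle stood where they were. I did not measure any of the three again.

**Small disagreements:** a sideways force of about 6 N remained at the stop. The underside read 29.2 mm at the stop, against the nominal 30 mm; I put this down to calibration error or give in the grip. I saw no sign of contact with the punch tip, and the height I held left about 10 mm of clearance.

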